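Start the dust extractor from its push-button console

TASK

Start the dust extractor from the sloping console on the bench: press the square key fully home and let it up, then the round flat key, then press the long bar key and hold it fully down for at least two seconds before letting it up. One key at a time and gently, feeling for the bottom of each key and never pushing on against it; do not press the domed mushroom stop key, and leave the other things on the bench where they are.

Things in the scene. Friction and masses are not known exactly. Their poses are not given: they have to be found in the camera images.
- console: Grey sheet-metal console fixed on the bench, 260 mm wide (y), 140 deep. Origin: centre of its underside; x away from the robot at yaw 0. Dark steel face, 130 mm long, slopes 35 deg, looks at the robot and up: outward normal n = (-0.574, 0, 0.819), up the face u = (0.819, 0, 0.574), face centre (0, 0, 75 mm). Four grey keys in a level row through it, 58 mm apart, in any order, differing in shape.
- visor_edge (a point): Middle of the visor's front edge (6 mm rubber bead over the whole width): 37 mm up the face (along u) from the row of keys and 70 mm out from the face (along n). From here the sheet-metal visor runs back and up to 174 mm above the bench. A tool pointing straight down at a key meets it: come in along -n, in front of it.
- square_station: SQUARE key (flat cap 32 x 32 mm). Origin: where the key's axis leaves the face, on the face; axis along the console's n; frame upright, turned as the console. Each cap stands on a steel collar screwed out by its own unreported amount: the resting cap's top is 21 to 33 mm out from the face along n, 7 mm less when pressed. The collar does not give under 30 N.
- round_station: ROUND flat key (disc cap, diameter 30 mm). Origin, axis and collar as for the square key: the resting cap's top is an unreported 21 to 33 mm out from the face, 7 mm less when pressed.
- bar_station: Long BAR key (flat cap 56 mm long up the face, 20 mm wide). Origin, axis and collar as for the square key: the resting cap's top is an unreported 21 to 33 mm out from the face, 7 mm less when pressed.
- stop_station: Station of the domed MUSHROOM stop key (big head, 48 mm in diameter), not to be pressed. Origin and axis as for the square key; dome top 29 to 41 mm out from the face.
- square_key (a joint): How far the square key is pressed in its collar: 0 up, 0.007 m fully down. A spring brings it back. It starts to move at 2 N and is fully down at 6 N; then it rests on a stiff rubber stop that gives only above 9 N, about 1 mm for every further 6 N (not counted in this value). A key or the console pushed with 30 N counts as forced.
- round_key (a joint): How far the round key is pressed: 0 up, 0.007 m fully down; same spring.
- bar_key (a joint): How far the bar key is pressed: 0 up, 0.007 m fully down; same spring.
- stop_key (a joint): How far the mushroom stop key is pressed: 0 up, 0.007 m fully down; same spring.
- offcut: Brown wood offcut 60 x 90 x 22 mm lying to the right of the console. Origin: centre of its underside. A bystander.
- strip: Pale wood strip 45 x 130 x 30 mm, lying along the front of the console. Origin: centre of its underside. A bystander.
- block: Cork sanding block 64 x 112 x 36 mm on the lower bench top right of the board. Origin: centre of its underside. A bystander.
- tray: Dark pressed-steel tray 126 x 166 x 28 mm on the lower bench top at the right. Origin: centre of its underside. A bystander.
- tin: Round tin of screws 90 mm in diameter, 29 mm high, behind the console. Origin: centre of its underside. A bystander.

How it is judged:
On the way, in this order (a step that is already met when the one before it is completed fails the run):
1. the square key is pressed home (at least 5.5 of its 7 mm), all other keys up (value of joint square_key above 0.0055 m and value of joint each of round_key, bar_key below 0.0015 m), for 0.1 s.
2. then the round key is pressed home, the others up (value of joint round_key above 0.0055 m and value of joint each of square_key, bar_key below 0.0015 m), for 0.1 s.
3. then the bar key is held down for 1.9 s, the others up (value of joint bar_key above 0.0055 m and value of joint each of square_key, round_key below 0.0015 m), for 1.9 s.
At the end, for the whole second after the job is handed in: After the sequence square, round, bar (bar held 1.9 s), all four keys stand up again (each within 1.5 mm of its rest) (value of joint each of square_key, round_key, bar_key, stop_key below 0.0015 m); the robot touches nothing.
It fails at once if the mushroom stop key is pressed by more than 2 mm (value of joint stop_key above 0.002 m).
It fails at once if two keys are down together (value of joint each of square_key, round_key above 0.003 m or value of joint each of square_key, bar_key above 0.003 m or value of joint each of round_key, bar_key above 0.003 m).
It fails at once if a key or the console is pushed harder than 30 N (contact force between any of the fingers, the arm and console above 30 N or contact force between any of the fingers, the arm and square_station above 30 N or contact force between any of the fingers, the arm and round_station above 30 N or contact force between any of the fingers, the arm and bar_station above 30 N or contact force between any of the fingers, the arm and stop_station above 30 N).
It fails at once if a bystander is moved by more than 30 mm (distance of any of offcut, strip, block, tray, tin from where it was at the start of the episode above 0.03 m).
It also fails if it takes over 53 s, if anything falls off the work surface, if the arm or the gripper's body presses on something with over 40 N, if the wrist force passes 120 N, or if a joint passes its speed limit or range.

ROBOT

A 6-joint arm with a two-finger parallel gripper is mounted at the origin on a cart in front of the work surface, level with it; the furniture and walls round the work are solid. World frame = base frame: x ahead of the robot, y to its left, z up, the work surface at z = 0. Lengths are in m, angles in rad, forces in N, time in s.
With the tool pointing down it reaches from about 0.325 to 1 m from the base axis. Payload 5.1 kg.
Tool frame: the origin (TCP) lies midway between the tips of the shut fingers; the grasp point (between the pads) lies r.grip_depth behind it (r.grip_depth is the distance from the TCP to the grasp point, in m); z points along the fingers, y is the direction in which the jaws open and shut (so a half turn about z gives the same grasp; the last joint's range is limited). The gripper opens to 85 mm and grips with 20 to 120 N. Pads are 22 mm wide; open, the fingers measure 114 mm over their backs; the gripper's body (76 mm by 85 mm) begins 54 mm behind the grasp point. The pads swing forward as they close: fully open they stand 13 mm farther back than shut.
Start: joints at [-1.405, 0.124, 1.65, -0, 1.367, -0.083], TCP at [0.16, -0.63, 0.231] pointing down, gripper open.
Joint ranges: [-2.61, 2.61], [-1.02, 2.33], [0.03, 2.71], [-1.35, 4.49], [0.32, 2.68], [-2.91, 2.91]. Speed limits (rad/s): [2.57, 2.57, 3.14, 3.14, 3.14, 3.14].

INTERFACE

Orientations are given as [roll, pitch, yaw] about the fixed x, y, z axes, in that order (R = Rz(yaw) Ry(pitch) Rx(roll)).
In Python, from workcell import read_state, viewer, r gives the robot as it stands.
- The arm moves only by the shell command python3 -m crank 'ROWS' [OPENING] [FORCE]. ROWS is JSON, a list of rows, each a list of 6 numbers: the shift along the tool's x, y, z in m, then the turn, a rotation vector about the tool's x, y, z in degrees. A call has 1 to 12 rows; each row shifts and turns the commanded pose from where the row before left it, along the tool's axes as they then stand; what a row does not reach is not made up. A row lasts 1/12 s, in which the tool goes at most 41.7 mm and 7.16 degrees, less where a joint would pass 70% of its speed; a pose out of reach is approached as far as the arm can. A call with a gripper value outside its range is refused whole. OPENING is the opening, from 0 (shut) to 1 (fully open), set as the call begins (- or left out, the last holds). The fingers move at their own pace and stop on an object; FORCE is the grip in N (left out, the last holds). Time passes only in rows, so rows that do not move let the fingers close. It gives the time, the measured TCP pose, the force and the opening at its end, in the units of the state.
- read_state(): the state, without advancing time (a new reading comes with each control period).
- viewer.read_camera(name): name is "scene" or "top"; returns (picture, depth): 420x560x3 uint8, red, green, blue; 420x560 float32, m along the optical axis (not along the pixel's ray), 0 where there is no reading.
- viewer.get_calibration(name): a dict with "vfov" (degrees; the focal length in pixels is half the picture's height over the tangent of half this angle, whatever the lens; pixels are square), "cx", "cy" (the principal point, pixels), "k1" (the pictures are not rectified: a ray, as slopes to the right and down, at radius r is drawn at 1 + k1 r^2 times it, then the intrinsics apply), "view" (4x4, takes a point from world to camera coordinates). Camera axes: x right, y down, z forward; pixel columns grow to the right and rows downward; lengths in m; the calibration is good to about 2 mm. A picture is of the moment at which its call begins. get_calibration takes no time and is no camera call.
- r.hand_in(): hands the job in, once; it reports no verdict.
Trained networks look in the newest picture that a camera, given by its name, has taken for a name from the list of things; names that differ only in an ending like _2 or _b are one class to them, and where a whole thing is asked for, a point or a joint stands for the part that bears it (a point fixed in the world has none). Each returns a list of dicts, best first, with "score" (0 to 1); they miss things now and then, are a little off and sometimes report something else, mostly with a low value. They report only what shows in the picture. A call takes as long as a camera call.
- viewer.regions_of(camera, label): "pixels" (420x560 bool, what is visible of it).
- viewer.spot_point(camera, label): "position" ([x, y, z] in m, in world coordinates, good to about 4 mm: a listed point, or the origin of a listed thing).
The state is a dict: "t": time; "joints": joint angles; "joint_velocities": joint speeds; "tau": joint torques, N m; "tcp_pos": TCP position; "ee_rot": TCP orientation; "wrist_force": force on the tool from outside, world axes, zero at the start; "torque": the same for the moment, N m; "opening": finger opening in m.
Only numpy, scipy, OpenCV 4.12 (cv2) and the standard library are available. Lean on these libraries where they do the work, as an engineer would, in place of code of your own. Each camera call takes 0.05 s, during which the arm holds its last target.

## Working session

There is one attempt and no reset: what is moved stays moved. The work goes in short steps, Python scripts to look and compute and a shell command to move; the robot and the scene stay as the last step left them, time stands still between calls to the robot, and variables do not carry over. Pictures are saved under pics/ and viewed, and the job is handed in when it is done.

```bash
ls; mkdir -p pics
python3 - <<'E'
from workcell import read_state, viewer, r
import cv2,numpy as np
s=read_state();print({k:np.round(v,4).tolist() for k,v in s.items()}, r.grip_depth)
for c in("scene","top"):
    im,d=viewer.read_camera(c);cv2.imwrite(f"pics/{c}0.png",im[:,:,::-1])
    print(viewer.get_calibration(c))
    for l in("console","visor_edge","square_station","round_station","bar_station","stop_station","strip","tin"):
        print(c,l,[(round(x["score"],2),np.round(x["position"],4).tolist()) for x in viewer.spot_point(c,l)[:3]])
E
```

```text
pics
{'t': 0.0, 'joints': [-1.4046, 0.1245, 1.6517, -0.0, 1.3675, -0.0826], 'joint_velocities': [0.0001, -0.0001, -0.001, 0.0006, 0.0001, 0.0014], 'tau': [0.0019, -42.3616, -36.5451, 0.0001, 0.007, 0.0], 'tcp_pos': [0.1599, -0.6294, 0.2301], 'ee_rot': [-3.1395, -0.0001, 0.2488], 'wrist_force': [-0.4951, 1.0381, -0.0703], 'torque': [0.0134, 0.0545, 0.0201], 'opening': 0.0854} 0.0187
{'vfov': 57.60990779871007, 'cx': 281.861882938607, 'cy': 208.19862347683895, 'k1': 0.028257866622019547, 'view': array([[-0.72551248, -0.68818901,  0.00524675,  0.2888017 ],
       [-0.49134837,  0.51262809, -0.70412302,  0.47082323],
       [ 0.48188009, -0.51342802, -0.71005862,  0.66433393],
       [ 0.        ,  0.        ,  0.        ,  1.        ]])}
scene console [(0.69, [0.5515, -0.0145, -0.002])]
scene visor_edge [(0.93, [0.5418, -0.0141, 0.1516])]
scene square_station [(0.73, [0.5707, 0.0732, 0.0751])]
scene round_station [(0.68, [0.534, -0.1001, 0.0744])]
scene bar_station [(0.86, [0.5436, -0.0431, 0.0761])]
scene stop_station [(0.61, [0.5578, 0.0099, 0.0773])]
scene strip [(0.75, [0.4499, 0.0105, 0.0028])]
scene tin [(0.83, [0.7346, 0.1007, -0.0012])]
{'vfov': 51.217276227722394, 'cx': 281.67051265352785, 'cy': 203.338551386441, 'k1': -0.13191457142166296, 'view': array([[-0.02402921, -0.99971039,  0.00131544, -0.1755917 ],
       [-0.9987809 ,  0.02395007, -0.04316367,  0.56232273],
       [ 0.04311967, -0.00235103, -0.99906715,  1.14084329],
       [ 0.        ,  0.        ,  0.        ,  1.        ]])}
top console [(0.61, [0.5471, -0.013, 0.0016])]
top visor_edge [(0.58, [0.5427, -0.0178, 0.1574])]
top square_station [(0.67, [0.5739, 0.0721, 0.0768]), (0.56, [0.5313, -0.0991, 0.0737])]
top round_station [(0.51, [0.5339, -0.0984, 0.0737])]
top bar_station [(0.57, [0.543, -0.0375, 0.0742])]
top stop_station [(0.59, [0.5566, 0.0116, 0.0756])]
top strip []
top tin [(0.82, [0.7363, 0.0985, 0.0027])]
```

View pics/scene0.png

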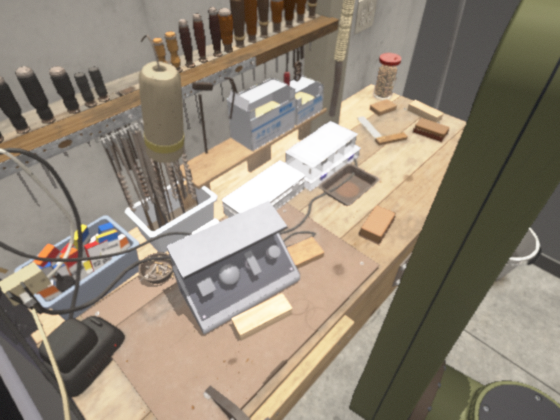

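View pics/top0.png

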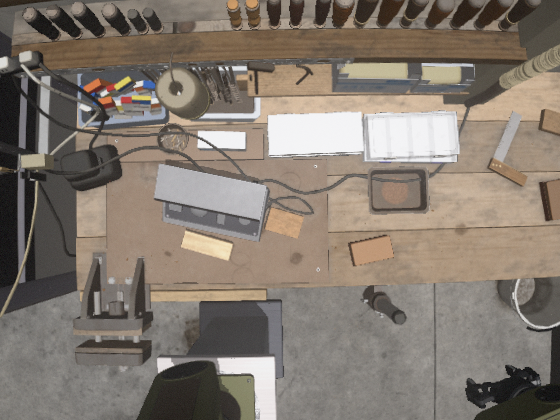

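The scene view shows the console at about (235,265). From left to right its keys are square (207,288), mushroom (230,273), bar (253,265) and round (273,253). The strip lies in front at (262,315) and the offcut to the right at (305,250). The network's order of stations agrees with the picture. Next I'll refine the geometry with depth.

```bash
cat > h.py <<'E'
import numpy as np,cv2
from workcell import read_state, viewer, r
def cloud(c,d):
    k=viewer.get_calibration(c);H,W=d.shape
    f=H/2/np.tan(np.radians(k["vfov"]/2))
    u,v=np.meshgrid(np.arange(W),np.arange(H))
    K=np.array([[f,0,k["cx"]],[0,f,k["cy"]],[0,0,1.]])
    p=cv2.undistortPoints(np.stack([u,v],-1).reshape(-1,1,2).astype(float),K,np.array([k["k1"],0,0,0,0.])).reshape(H,W,2)
    P=np.dstack([p*d[...,None],d])
    T=np.linalg.inv(k["view"])
    return P@T[:3,:3].T+T[:3,3]
E
python3 - <<'E'
from h import *
for c in("scene","top"):
    im,d=viewer.read_camera(c);P=cloud(c,d)
    con=viewer.regions_of(c,"console")[0]["pixels"]&(d>0)
    np.savez(f"{c}.npz",P=P,d=d,im=im,con=con)
    st=[];
    for l in("square_station","stop_station","bar_station","round_station"):
        g=viewer.regions_of(c,l)
        print(c,l,[(round(x["score"],2),int(x["pixels"].sum()),np.round(np.median(P[x["pixels"]&(d>0)],0),4).tolist()) for x in g[:2]])
        np.save(f"{c}_{l}.npy",g[0]["pixels"] if g else np.zeros(d.shape,bool))
    for l in("console","square_station","stop_station","bar_station","round_station"):
        print(l,[np.round(x["position"],4).tolist() for x in viewer.spot_point(c,l)[:1]])
im=np.load("scene.npz")["im"][190:350,150:350,::-1];cv2.imwrite("pics/crop.png",cv2.resize(im,None,fx=4,fy=3.75,interpolation=3)[:600])
E
```

```text
scene square_station [(0.54, 261, [0.5552, 0.0759, 0.0968])]
scene stop_station [(0.58, 356, [0.5416, 0.0193, 0.0968])]
scene bar_station [(0.82, 297, [0.5352, -0.0347, 0.0913])]
scene round_station [(0.67, 164, [0.519, -0.09, 0.0937]), (0.23, 848, [0.4194, -0.405, 0.017])]
console [[0.554, -0.0124, -0.0019]]
square_station [[0.5709, 0.0686, 0.0748]]
stop_station [[0.5591, 0.008, 0.0758]]
bar_station [[0.5069, -0.1907, -0.0024]]
round_station [[0.5289, -0.1005, 0.0753]]
top square_station [(0.56, 68, [0.5515, 0.0759, 0.0951])]
top stop_station []
top bar_station [(0.46, 77, [0.5198, -0.038, 0.0903])]
top round_station []
console [[0.5444, -0.0152, -0.0018]]
square_station [[0.5704, 0.071, 0.0749]]
stop_station [[0.5562, 0.0123, 0.0758]]
bar_station [[0.5433, -0.0428, 0.0721]]
round_station [[0.5366, -0.0992, 0.0727]]
```

Run:
```python
from h import *
z=np.load("scene.npz");P=z["P"]
# plane fit by RANSAC over console region near expected normal
con=z["con"];Q=P[con]
for c in ("scene","top"):
    z=np.load(f"{c}.npz");P=z["P"];Q=P[z["con"]&(z["d"]>0)]
    best=(0,)
    for yaw in np.radians(np.arange(-20,-5,.25)):
        n=np.array([-.574*np.cos(yaw),-.574*np.sin(yaw),.819])
        s=Q@n;h,e=np.histogram(s,np.arange(s.min(),s.max(),.001))
        hh=h[:-1]+h[1:]
        i=hh.argmax()
        if hh[i]>best[0]:best=(hh[i],np.degrees(yaw),e[i+1])
    print(c,len(Q),best)
```

```text
scene 9264 (np.int64(2032), np.float64(-13.25), np.float64(-0.24866586170762583))
top 5927 (np.int64(710), np.float64(-13.0), np.float64(-0.24988886433572088))
```

View pics/crop.png

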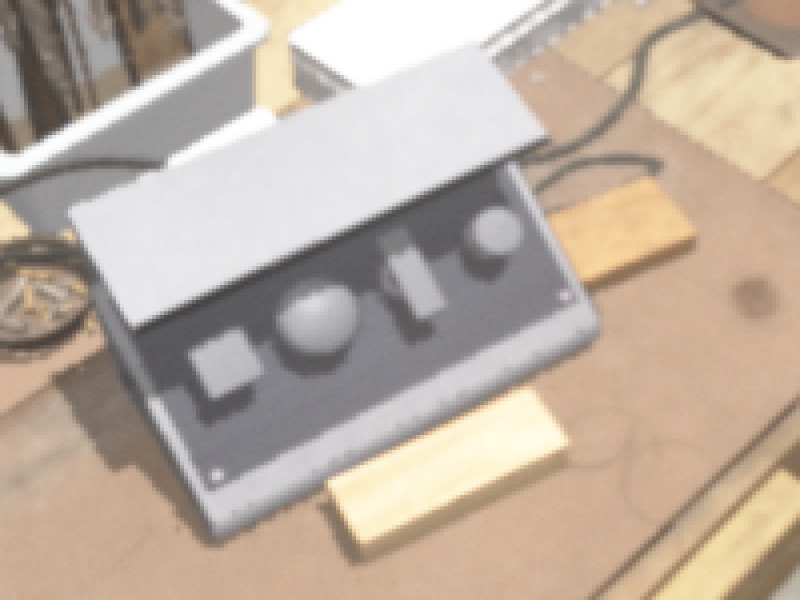

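The crop shows the four keys clearly, all in front of the visor edge. Next I'll work out the console-frame coordinates of the caps.

Run:
```python
from h import *
from scipy import ndimage
for yaw in (-12.5,-13.1,):
  for c in ("scene","top"):
    z=np.load(f"{c}.npz");P=z["P"]
    a=np.radians(yaw);ca,sa=np.cos(a),np.sin(a)
    R=np.array([[-sa,ca,0],[.819*ca,.819*sa,.574],[-.574*ca,-.574*sa,.819]])
    C0=np.array([.552,-.0135,.075])
    q=(P-C0)@R.T   # y', u, n
    m=z["con"]; f=m&(abs(q[...,2])<.005)&(abs(q[...,1])<.06)&(abs(q[...,0])<.13)
    A=np.c_[q[f][:,:2],np.ones(f.sum())];co=np.linalg.lstsq(A,q[f][:,2],rcond=None)[0]
    print(c,yaw,"plane",np.round(co,4))
    h=q[...,2]-co[2]
    m=(h>.015)&(h<.045)&(abs(q[...,0])<.125)&(q[...,1]>-.05)&(q[...,1]<.032)
    L,k=ndimage.label(m)
    for i in range(1,k+1):
        w=L==i
        if w.sum()<15: continue
        s=q[w];hh=h[w]; top=hh>np.percentile(hh,60)-.003
        s2=s[top];v,u=np.nonzero(w)
        print("  px",w.sum(),"uv",u.mean().round(),v.mean().round(),"y'",np.round(np.percentile(s2[:,0],[2,50,98]),4),"mid",np.round((s2[:,0].min()+s2[:,0].max())/2,4),"u",np.round(np.percentile(s2[:,1],[2,50,98]),4),"h pct",np.round(np.percentile(hh,[10,50,70,90,98]),4))
    # visor: highest-n
    m=(q[...,2]>.055)&(abs(q[...,0])<.14)&(q[...,1]<.06)&(q[...,1]>-.02)
    if m.sum():print(" visor u min",np.percentile(q[m][:,1],[1,10]),"h",np.median(h[m]), "z max", P[m][:,2].max())
```

```text
scene -12.5 plane [-0.0054 -0.0041 -0.0001]
  px 122 uv 273.0 252.0 y' [-0.0995 -0.0867 -0.0742] mid -0.0873 u [-0.0153 -0.0029  0.0102] h pct [0.027  0.029  0.0299 0.031  0.032 ]
  px 220 uv 252.0 263.0 y' [-0.0386 -0.0287 -0.0197] mid -0.0295 u [-0.0284 -0.0021  0.0244] h pct [0.0255 0.0277 0.0285 0.0297 0.0308]
  px 355 uv 229.0 274.0 y' [0.0107 0.0295 0.0478] mid 0.0298 u [-0.0194 -0.0011  0.0178] h pct [0.0215 0.0269 0.0283 0.0303 0.0315]
  px 233 uv 206.0 286.0 y' [0.0712 0.0861 0.1015] mid 0.086 u [-0.0163 -0.0016  0.0138] h pct [0.0265 0.0289 0.0295 0.0305 0.032 ]
 visor u min [-0.01918671 -0.01199503] h 0.7015820073248267 z max 0.7187527525698081
top -12.5 plane [-0.0047 -0.0224 -0.0012]
  px 85 uv 175.0 207.0 y' [0.0693 0.085  0.1008] mid 0.0849 u [-0.0135 -0.0041  0.0042] h pct [0.0275 0.0294 0.0302 0.0317 0.0327]
  px 99 uv 198.0 212.0 y' [0.0107 0.0258 0.0423] mid 0.0259 u [-0.0162 -0.0044  0.0045] h pct [0.0258 0.029  0.0302 0.0318 0.0328]
  px 83 uv 220.0 219.0 y' [-0.0399 -0.0301 -0.0211] mid -0.0303 u [-0.0275 -0.0122  0.0021] h pct [0.0266 0.0286 0.0292 0.0305 0.031
[... 843 characters left out ...]
0.701052772420076 z max 0.7178157212292164
top -13.1 plane [ 0.0011 -0.0201 -0.0011]
  px 85 uv 175.0 207.0 y' [0.0691 0.0851 0.1006] mid 0.0847 u [-0.0148 -0.0052  0.0036] h pct [0.028  0.0298 0.0306 0.0321 0.0331]
  px 99 uv 198.0 212.0 y' [0.0106 0.0256 0.0422] mid 0.0257 u [-0.0164 -0.0046  0.0043] h pct [0.0259 0.029  0.0303 0.0318 0.0329]
  px 83 uv 220.0 219.0 y' [-0.0403 -0.0304 -0.0213] mid -0.0307 u [-0.0272 -0.012   0.0024] h pct [0.0263 0.0283 0.029  0.0302 0.0312]
  px 57 uv 244.0 221.0 y' [-0.1016 -0.0887 -0.0763] mid -0.0896 u [-0.0128 -0.0032  0.0048] h pct [0.0275 0.0296 0.0304 0.0314 0.0323]
 visor u min [0.03522352 0.03845818] h 0.06878658353116587 z max 0.1643932187652538
```

Geometry found: yaw is about -13.1°, the cap row is about 2 mm below the face centre, and the cap tops are 28–30 mm out. The visor edge sits where expected relative to the row. I'll approach with the gripper shut, high first, and turn once there.

```bash
cat > tgt.py <<'E'
import sys
from h import *
from scipy.spatial.transform import Rotation as Ro
a=np.radians(-13.1);ca,sa=np.cos(a),np.sin(a)
yv=np.array([-sa,ca,0]);u=np.array([.8192*ca,.8192*sa,.5736]);n=np.array([-.5736*ca,-.5736*sa,.8192])
C0=np.array([.552,-.0135,.075]);Y={"square":.0855,"round":-.088,"bar":-.0298,"stop":.0285}
RT=Ro.from_matrix(np.c_[u,-yv,-n])
s=read_state();p=np.array(s["tcp_pos"]);Rc=Ro.from_euler("xyz",s["ee_rot"])
q=p-C0
print("t",round(s["t"],2),"pos",p.round(4),"console y',u,n mm",np.round([q@yv*1e3,q@u*1e3,q@n*1e3],1),"F along n %.2f"%(np.array(s["wrist_force"])@n),np.round(s["wrist_force"],2),"joints",np.round(s["joints"],2),"open",round(float(s["opening"]),4))
print("turn(deg,tool)",np.degrees((Rc.inv()*RT).as_rotvec()).round(2))
if len(sys.argv)>2:
    T=C0+yv*Y[sys.argv[1]]+u*float(sys.argv[3] if len(sys.argv)>3 else -.002)+n*float(sys.argv[2])
    print("target",T.round(4),"shift tool mm",(Rc.inv().apply(T-p)*1e3).round(1))
E
python3 -m crank '[[0.0213,-0.0312,-0.0015,0,0,0],[0.0213,-0.0312,-0.0015,0,0,0],[0.0213,-0.0312,-0.0015,0,0,0],[0.0213,-0.0312,-0.0015,0,0,0],[0.0213,-0.0312,-0.0015,0,0,0],[0.0213,-0.0312,-0.0015,0,0,0],[0.0213,-0.0312,-0.0015,0,0,0],[0.0213,-0.0312,-0.0015,0,0,0],[0.0213,-0.0312,-0.0015,0,0,0],[0.0213,-0.0312,-0.0015,0,0,0]]' 0 20
python3 tgt.py square .17
```

```text
t: 2.83
tcp_pos: [0.2898, -0.2735, 0.2465]
ee_rot: [3.141, -0.001, 0.248]
wrist_force: [1.0, 0.7, 0.2]
opening: 0.0003
t 2.83 pos [ 0.2898 -0.2735  0.2465] console y',u,n mm [-312.6  -62.6  253.2] F along n -0.30 [0.99 0.66 0.21] joints [-0.89 -0.49  2.15  0.    1.47  0.43] open 0.0003
turn(deg,tool) [-8.31 34.29 26.46]
target [0.4748 0.0922 0.2131] shift tool mm [ 269.1 -309.1   33.3]
```

```bash
python3 -m crank '[[0.0220,-0.0312,-0.0015,0,0,0],[0.0220,-0.0312,-0.0015,0,0,0],[0.0220,-0.0312,-0.0015,0,0,0],[0.0220,-0.0312,-0.0015,0,0,0],[0.0220,-0.0312,-0.0015,0,0,0],[0.0220,-0.0312,-0.0015,0,0,0],[0.0220,-0.0312,-0.0015,0,0,0],[0.0220,-0.0312,-0.0015,0,0,0],[0.0220,-0.0312,-0.0015,0,0,0],[0,0,0,0,0,0]]'
python3 tgt.py square .17
```

```text
t: 3.67
tcp_pos: [0.4134, 0.051, 0.2604]
ee_rot: [-3.14, -0.002, 0.257]
wrist_force: [-0.1, 0.0, 0.5]
opening: 0.0001
t 3.67 pos [0.4134 0.051  0.2604] console y',u,n mm [ 31.4 -16.2 237.7] F along n 0.44 [-0.07  0.03  0.49] joints [-0.01 -0.44  2.1   0.    1.48  1.31] open 0.0001
turn(deg,tool) [-8.63 34.22 26.9 ]
target [0.4748 0.0922 0.2131] shift tool mm [ 69.8 -24.2  47.5]
```

```bash
python3 -m crank '[[0,0,0,-1.08,4.28,3.36],[0,0,0,-1.08,4.28,3.36],[0,0,0,-1.08,4.28,3.36],[0,0,0,-1.08,4.28,3.36],[0,0,0,-1.08,4.28,3.36],[0,0,0,-1.08,4.28,3.36],[0,0,0,-1.08,4.28,3.36],[0,0,0,-1.08,4.28,3.36],[0,0,0,0,0,0],[0,0,0,0,0,0]]'
python3 tgt.py square .12 -0.003
```

```text
t: 4.5
tcp_pos: [0.4118, 0.0459, 0.2595]
ee_rot: [3.137, -0.609, -0.232]
wrist_force: [0.1, 0.0, 1.2]
opening: 0.0002
t 4.5 pos [0.4118 0.0459 0.2595] console y',u,n mm [ 26.1 -17.1 237.2] F along n 0.93 [0.07 0.   1.18] joints [ 0.11 -0.88  2.42 -0.23  1.03  1.98] open 0.0002
turn(deg,tool) [ 0.35  0.08 -0.14]
target [0.5019 0.0859 0.1716] shift tool mm [ 14.1 -60.1 116.8]
```

```bash
python3 -m crank '[[0.0024,-0.01,0.0195,0,0,0],[0.0024,-0.01,0.0195,0,0,0],[0.0024,-0.01,0.0195,0,0,0],[0.0024,-0.01,0.0195,0,0,0],[0.0024,-0.01,0.0195,0,0,0],[0.0024,-0.01,0.0195,0,0,0],[0,0,0,0,0,0],[0,0,0,0,0,0]]'
python3 tgt.py square .045 -0.003;python3 - <<'E'
from h import *
for c in("scene","top"):
    im,d=viewer.read_camera(c);cv2.imwrite(f"pics/{c}1.png",im[:,:,::-1])
im=viewer.read_camera("scene")[0][150:350,130:380,::-1];cv2.imwrite("pics/crop1.png",cv2.resize(im,None,fx=3,fy=3,interpolation=3))
E
```

```text
t: 5.17
tcp_pos: [0.5033, 0.0847, 0.1708]
ee_rot: [3.135, -0.606, -0.233]
wrist_force: [-0.3, -0.5, 0.8]
opening: -0.0004
t 5.17 pos [0.5033 0.0847 0.1708] console y',u,n mm [ 84.7  -2.1 118.5] F along n 0.76 [-0.31 -0.52  0.81] joints [ 0.19 -0.46  2.35 -0.37  0.73  2.21] open -0.0004
turn(deg,tool) [ 0.51  0.27 -0.21]
target [0.5438 0.0762 0.1101] shift tool mm [-0.5 -1.5 73.4]
```

View pics/crop1.png

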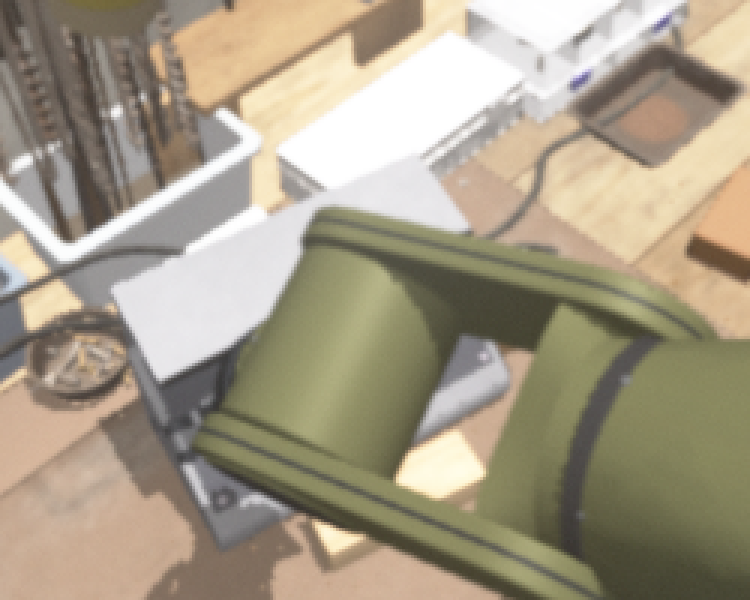

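View pics/top1.png

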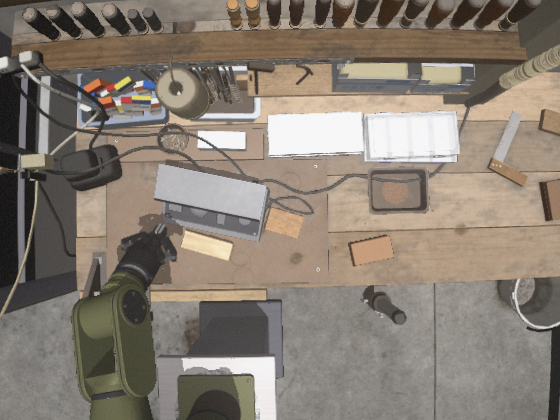

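The tool points along -n towards the square key: in the top view the tip is at (160,229), just in front of it, and the arm is clear of the visor. Now I'll descend to about 10 mm above the cap.

```bash
python3 -m crank '[[0,-0.0005,0.014,0.1,0.05,0],[0,-0.0005,0.014,0.1,0.05,0],[0,-0.0003,0.014,0.1,0.05,0],[0,0,0.014,0.1,0.05,0],[0,0,0.014,0.1,0.05,0],[0,0,0,0,0,0],[0,0,0,0,0,0],[0,0,0,0,0,0]]'
python3 tgt.py square .035 -0.003
```

```text
t: 5.98
tcp_pos: [0.5429, 0.0773, 0.1164]
ee_rot: [-3.135, -0.617, -0.235]
wrist_force: [0.4, -0.1, -0.5]
opening: -0.0
t 5.98 pos [0.5429 0.0773 0.1164] console y',u,n mm [86.3 -0.4 50.8] F along n -0.64 [ 0.43 -0.06 -0.47] joints [ 0.15 -0.28  2.33 -0.41  0.55  2.25] open -0.0
turn(deg,tool) [-0.14 -0.35 -0.31]
target [0.5494 0.0749 0.102 ] shift tool mm [-2.7  0.9 15.8]
```

```bash
python3 -m crank '[[-0.001,0,0.004,0,0,0],[-0.001,0,0.004,0,0,0],[0,0,0.004,0,0,0],[0,0,0,0,0,0],[0,0,0,0,0,0]]'
python3 tgt.py square .03 -0.003; for i in 1 2 3 4; do python3 -m crank '[[0,0,0,0,0,0]]' >/dev/null; python3 tgt.py|grep pos|cut -c1-140; done
```

```text
t: 6.4
tcp_pos: [0.5475, 0.0761, 0.1034]
ee_rot: [-3.137, -0.614, -0.234]
wrist_force: [-0.5, -0.9, -0.6]
opening: -0.0001
t 6.4 pos [0.5475 0.0761 0.1034] console y',u,n mm [86.3 -3.9 37.4] F along n -0.33 [-0.49 -0.91 -0.59] joints [ 0.15 -0.25  2.32 -0.43  0.53  2.26] open -0.0001
turn(deg,tool) [-0.09 -0.19 -0.26]
target [0.5522 0.0742 0.0979] shift tool mm [0.9 0.8 7.4]
t 6.48 pos [0.5477 0.0761 0.1037] console y',u,n mm [86.3 -3.6 37.6] F along n -0.04 [ 0.08 -0.28  0.05] joints [ 0.15 -0.25  2.32 -0.43  0.
t 6.57 pos [0.5477 0.0762 0.1039] console y',u,n mm [86.4 -3.5 37.7] F along n -0.41 [ 0.11 -1.24 -0.23] joints [ 0.15 -0.25  2.32 -0.43  0.
t 6.65 pos [0.5477 0.0762 0.1039] console y',u,n mm [86.3 -3.5 37.7] F along n -0.29 [-0.59 -0.85 -0.63] joints [ 0.15 -0.25  2.32 -0.43  0.
t 6.73 pos [0.5477 0.0761 0.1039] console y',u,n mm [86.3 -3.5 37.7] F along n 0.03 [0.02 0.16 0.02] joints [ 0.15 -0.25  2.32 -0.43  0.53
```

```bash
f(){ python3 tgt.py|grep pos|cut -d' ' -f2,7-30|grep -o '.*joints'; }
python3 -m crank '[[0,0,0.003,0,0,0],[0,0,0.003,0,0,0],[0,0,0,0,0,0]]'>/dev/null; f
python3 -m crank '[[0,0,0.001,0,0,0],[0,0,0,0,0,0]]'>/dev/null; f
python3 -m crank '[[0,0,0.001,0,0,0],[0,0,0,0,0,0]]'>/dev/null; f
python3 -m crank '[[0,0,0.001,0,0,0],[0,0,0,0,0,0]]'>/dev/null; f
python3 -m crank '[[0,0,0.001,0,0,0],[0,0,0,0,0,0]]'>/dev/null; f
```

```text
6.98 console y',u,n mm [86.1 -4.  31.1] F along n -0.36 [ 0.36 -0.08 -0.18] joints
7.15 console y',u,n mm [86.3 -3.8 30.4] F along n -0.27 [0.79 0.51 0.13] joints
7.32 console y',u,n mm [86.3 -3.5 29.6] F along n 2.00 [-1.05 -0.45  1.79] joints
7.48 0.0964] console y',u,n mm [86.4 -3.5 28.7] F along n 2.14 [-1.66  0.39  1.43] joints
7.65 console y',u,n mm [86.3 -3.5 27.7] F along n 2.65 [-1.62  0.27  2.08] joints
```

```bash
f(){ python3 tgt.py|grep pos|cut -d' ' -f2,7-30|grep -o '.*joints'; }
python3 -m crank '[[0,0,0.0015,0,0,0],[0,0,0.0015,0,0,0],[0,0,0,0,0,0]]'>/dev/null; f
python3 -m crank '[[0,0,0.001,0,0,0],[0,0,0,0,0,0]]'>/dev/null; f
python3 -m crank '[[0,0,0.0006,0,0,0],[0,0,0,0,0,0]]'>/dev/null; f
python3 -m crank '[[0,0,0.0003,0,0,0],[0,0,0,0,0,0]]'>/dev/null; f
```

```text
7.9 console y',u,n mm [86.3 -3.5 24.5] F along n 5.56 [-4.44  1.36  3.55] joints
8.07 console y',u,n mm [86.3 -3.5 23.6] F along n 5.68 [-4.38  0.65  3.84] joints
8.23 console y',u,n mm [86.3 -3.5 23. ] F along n 5.85 [-5.09  0.5   3.59] joints
8.4 0.0917] console y',u,n mm [86.4 -3.5 22.9] F along n 9.24 [-7.2   0.39  6.3 ] joints
```

The square key is home: it bottomed at n = 22.9 mm with 9.2 N. Now I'll withdraw and cross well above the mushroom.

```bash
python3 -m crank '[[0,0,-0.003,0,0,0],[0,0,-0.013,0,0,0],[0,0,-0.013,0,0,0],[0,0,-0.013,0,0,0],[0,0,-0.013,0,0,0],[0,0,0,0,0,0]]'
python3 tgt.py round .07 -0.003
```

```text
t: 8.9
tcp_pos: [0.5259, 0.0818, 0.1391]
ee_rot: [-3.134, -0.619, -0.235]
wrist_force: [1.2, -0.1, 0.5]
opening: -0.0003
t 8.9 pos [0.5259 0.0818 0.1391] console y',u,n mm [86.9 -1.8 79.5] F along n -0.29 [ 1.24 -0.1   0.51] joints [ 0.17 -0.37  2.34 -0.39  0.62  2.23] open -0.0003
turn(deg,tool) [-0.22 -0.48 -0.3 ]
target [ 0.4906 -0.0896  0.1306] shift tool mm [ -0.4 174.9   8.8]
```

```bash
python3 -m crank '[[0,0.0125,0,0,0,0],[0,0.025,0,0,0,0],[0,0.025,0,0,0,0],[0,0.025,0,0,0,0],[0,0.025,0,0,0,0],[0,0.025,0,0,0,0],[0,0.025,0,0,0,0],[0,0.0125,0,0,0,0],[0,0,0,0,0,0],[0,0,0,0,0,0],[0,0,0,0,0,0]]'
python3 tgt.py round .04 -0.003
python3 - <<'E'
from h import *
im=viewer.read_camera("scene")[0][150:350,130:380,::-1];cv2.imwrite("pics/crop2.png",cv2.resize(im,None,fx=3,fy=3,interpolation=3))
E
```

```text
t: 9.82
tcp_pos: [0.485, -0.0888, 0.1353]
ee_rot: [-3.136, -0.614, -0.235]
wrist_force: [-0.2, -0.3, 0.4]
opening: 0.0001
t 9.82 pos [ 0.485  -0.0888  0.1353] console y',u,n mm [-88.5  -4.9  77.1] F along n 0.39 [-0.17 -0.35  0.41] joints [-0.32 -0.53  2.46  0.1   0.61  1.42] open 0.0001
turn(deg,tool) [-0.11 -0.19 -0.28]
target [ 0.5073 -0.0935  0.106 ] shift tool mm [ 1.7 -0.5 37.1]
```

View pics/crop2.png

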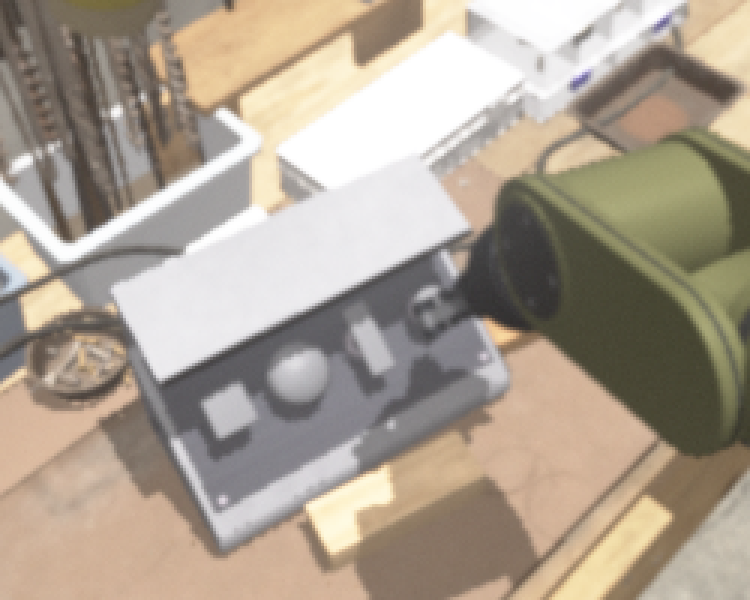

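The tip stands in front of the round key at crop (425,305), the square key is up again at (229,410), and the visor is clear.

```bash
f(){ python3 tgt.py|grep pos|cut -d' ' -f2,7-30|grep -o '.*joints'; }
python3 -m crank '[[0.001,0,0.008,0,0,0],[0.001,0,0.01,0,0,0],[0,0,0.01,0,0,0],[0,0,0.008,0,0,0],[0,0,0.004,0,0,0],[0,0,0,0,0,0],[0,0,0,0,0,0],[0,0,0,0,0,0]]'>/dev/null; f
python3 tgt.py round .031 -0.003
```

```text
10.53  0.1047] console y',u,n mm [-88.3  -2.1  37.7] F along n 0.30 [0.35 0.05 0.6 ] joints
t 10.53 pos [ 0.5093 -0.0942  0.1047] console y',u,n mm [-88.3  -2.1  37.7] F along n 0.30 [0.35 0.05 0.6 ] joints [-0.31 -0.4   2.43  0.11  0.5   1.41] open -0.0
turn(deg,tool) [-0.13 -0.26 -0.24]
target [ 0.5123 -0.0946  0.0987] shift tool mm [-0.9 -0.2  6.7]
```

```bash
f(){ python3 tgt.py|grep pos|cut -d' ' -f2,7-30|grep -o '.*joints'; }
python3 -m crank '[[0,0,0.003,0,0,0],[0,0,0.003,0,0,0],[0,0,0,0,0,0]]'>/dev/null; f
python3 -m crank '[[0,0,0.001,0,0,0],[0,0,0,0,0,0]]'>/dev/null; f
python3 -m crank '[[0,0,0.001,0,0,0],[0,0,0,0,0,0]]'>/dev/null; f
python3 -m crank '[[0,0,0.001,0,0,0],[0,0,0,0,0,0]]'>/dev/null; f
python3 -m crank '[[0,0,0.001,0,0,0],[0,0,0,0,0,0]]'>/dev/null; f
```

```text
10.78  0.0991] console y',u,n mm [-88.7  -2.5  31.2] F along n 0.52 [-0.28 -0.09  0.46] joints
10.95  0.0984] console y',u,n mm [-88.7  -2.5  30.3] F along n -0.31 [ 0.51  0.01 -0.04] joints
11.12  0.0979] console y',u,n mm [-88.7  -2.2  29.5] F along n 1.78 [-1.21  0.38  1.29] joints
11.28  0.097 ] console y',u,n mm [-88.7  -2.2  28.5] F along n 2.17 [-1.73 -0.26  1.5 ] joints
11.45  0.0962] console y',u,n mm [-88.7  -2.3  27.4] F along n 3.38 [-2.24  0.15  2.58] joints
```

```bash
f(){ python3 tgt.py|grep pos|cut -d' ' -f2,7-30|grep -o '.*joints'; }
python3 -m crank '[[0,0,0.0015,0,0,0],[0,0,0.0015,0,0,0],[0,0,0,0,0,0]]'>/dev/null; f
python3 -m crank '[[0,0,0.001,0,0,0],[0,0,0,0,0,0]]'>/dev/null; f
python3 -m crank '[[0,0,0.0005,0,0,0],[0,0,0,0,0,0]]'>/dev/null; f
python3 -m crank '[[0,0,0.0003,0,0,0],[0,0,0,0,0,0]]'>/dev/null; f
```

```text
11.7  0.0936] console y',u,n mm [-88.7  -2.3  24.3] F along n 4.43 [-3.22 -0.38  3.28] joints
11.87 -0.0964  0.0929] console y',u,n mm [-88.7  -2.3  23.4] F along n 5.10 [-3.09 -0.48  4.2 ] joints
12.03  0.0925] console y',u,n mm [-88.7  -2.2  23. ] F along n 5.44 [-3.36 -0.05  4.36] joints
12.2  0.0923] console y',u,n mm [-88.7  -2.3  22.7] F along n 5.17 [-3.52 -0.7   4.03] joints
```

```bash
f(){ python3 tgt.py|grep pos|cut -d' ' -f2,7-30|grep -o '.*joints'; }
python3 -m crank '[[0,0,0.0003,0,0,0],[0,0,0,0,0,0]]'>/dev/null; f
python3 -m crank '[[0,0,0.0003,0,0,0],[0,0,0,0,0,0]]'>/dev/null; f
```

```text
12.37  0.0921] console y',u,n mm [-88.7  -2.2  22.4] F along n 6.77 [-5.23  0.03  4.69] joints
12.53  0.0919] console y',u,n mm [-88.7  -2.2  22.2] F along n 8.85 [-6.49  0.87  6.25] joints
```

The round key is home: bottom found at about n = 22.3 mm with 8.9 N. Next is the bar key.

```bash
python3 -m crank '[[0,0,-0.003,0,0,0],[0,0,-0.012,0,0,0],[0,0,-0.014,0,0,0],[0,0,-0.01,0,0,0],[0,0,0,0,0,0],[0,0,0,0,0,0]]'>/dev/null
python3 tgt.py bar .037 -0.003
```

```text
t 13.03 pos [ 0.4959 -0.0915  0.1238] console y',u,n mm [-88.7  -2.3  61.2] F along n 0.14 [-0.16  0.54 -0.03] joints [-0.32 -0.48  2.45  0.1   0.56  1.42] open 0.0
turn(deg,tool) [-0.11 -0.3  -0.28]
target [ 0.5222 -0.0372  0.1036] shift tool mm [ -1.1 -58.8  24.3]
```

```bash
python3 -m crank '[[0,-0.0118,0,0,0,0],[0,-0.0118,0,0,0,0],[0,-0.0118,0,0,0,0],[0,-0.0118,0,0,0,0],[0,-0.0118,0,0,0,0],[0,0,0,0,0,0],[0,0,0,0,0,0],[0,0,0.006,0,0,0],[0,0,0.01,0,0,0],[0,0,0.006,0,0,0],[0,0,0,0,0,0],[0,0,0,0,0,0]]'>/dev/null
python3 tgt.py bar .030 -0.003
python3 - <<'E'
from h import *
im=viewer.read_camera("scene")[0][150:350,130:380,::-1];cv2.imwrite("pics/crop3.png",cv2.resize(im,None,fx=3,fy=3,interpolation=3))
E
```

```text
t 14.03 pos [ 0.5213 -0.0374  0.1049] console y',u,n mm [-30.2  -2.9  38.5] F along n -0.32 [-0.21 -0.48 -0.46] joints [-0.15 -0.37  2.41 -0.09  0.49  1.72] open -0.0
turn(deg,tool) [-0.07 -0.13 -0.31]
target [ 0.5261 -0.0381  0.0979] shift tool mm [-0.1 -0.4  8.5]
```

View pics/crop3.png

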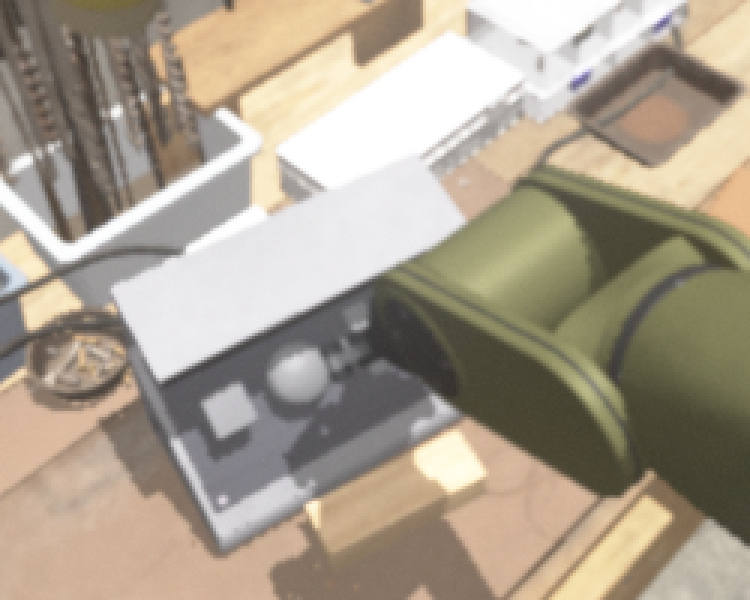

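The tip is at crop (345,355), over the bar, with about 20 mm to the mushroom by geometry.

```bash
f(){ python3 tgt.py|grep pos|cut -d' ' -f2,7-30|grep -o '.*joints'; }
python3 -m crank '[[0,0,0.003,0,0,0],[0,0,0.003,0,0,0],[0,0,0,0,0,0]]'>/dev/null; f
python3 -m crank '[[0,0,0.002,0,0,0],[0,0,0,0,0,0]]'>/dev/null; f
python3 -m crank '[[0,0,0.001,0,0,0],[0,0,0,0,0,0]]'>/dev/null; f
python3 -m crank '[[0,0,0.001,0,0,0],[0,0,0,0,0,0]]'>/dev/null; f
python3 -m crank '[[0,0,0.001,0,0,0],[0,0,0,0,0,0]]'>/dev/null; f
python3 -m crank '[[0,0,0.001,0,0,0],[0,0,0,0,0,0]]'>/dev/null; f
```

```text
14.33  0.1007] console y',u,n mm [-29.8  -2.3  32.9] F along n 0.28 [-0.92 -0.15 -0.26] joints
14.5   0.0991] console y',u,n mm [-29.7  -2.2  31. ] F along n 0.07 [-0.   -0.59  0.18] joints
14.67  0.0984] console y',u,n mm [-29.7  -2.1  30.1] F along n 0.56 [-0.5  -0.09  0.36] joints
14.83  0.0976] console y',u,n mm [-29.7  -2.2  29.1] F along n 0.84 [-0.62  0.13  0.58] joints
15.0 -0.0384  0.0969] console y',u,n mm [-29.7  -2.   28.2] F along n 2.18 [-0.8  0.1  2.1] joints
15.17  0.0961] console y',u,n mm [-29.7  -2.   27.2] F along n 2.39 [-1.15  0.14  2.11] joints
```

Contact is at about 28.5 mm, so I expect the bottom near 21.3.

```bash
f(){ python3 tgt.py|grep pos|cut -d' ' -f2,7-30|grep -o '.*joints'; }
python3 -m crank '[[0,0,0.0015,0,0,0],[0,0,0.0015,0,0,0],[0,0,0,0,0,0]]'>/dev/null; f
python3 -m crank '[[0,0,0.001,0,0,0],[0,0,0,0,0,0]]'>/dev/null; f
python3 -m crank '[[0,0,0.001,0,0,0],[0,0,0,0,0,0]]'>/dev/null; f
python3 -m crank '[[0,0,0.0005,0,0,0],[0,0,0,0,0,0]]'>/dev/null; f
python3 -m crank '[[0,0,0.0002,0,0,0],[0,0,0,0,0,0]]'>/dev/null; f
```

```text
15.42  0.0936] console y',u,n mm [-29.7  -2.   24.1] F along n 3.29 [-2.35  0.7   2.3 ] joints
15.58   0.0929] console y',u,n mm [-29.7  -1.9  23.1] F along n 4.51 [-2.55  1.19  3.58] joints
15.75  0.092 ] console y',u,n mm [-29.6  -2.   22.1] F along n 5.32 [-4.05  1.43  3.51] joints
15.92  0.0916] console y',u,n mm [-29.7  -2.   21.7] F along n 5.65 [-3.68  1.01  4.22] joints
16.08  0.0915] console y',u,n mm [-29.6  -2.   21.5] F along n 5.84 [-4.31  1.18  4.01] joints
```

```bash
f(){ python3 tgt.py|grep pos|cut -d' ' -f2,7-30|grep -o '.*joints'; }
python3 -m crank '[[0,0,0.0003,0,0,0],[0,0,0,0,0,0]]'>/dev/null; f
python3 -m crank '[[0,0,0.0002,0,0,0],[0,0,0,0,0,0]]'>/dev/null; f
```

```text
16.25  0.0913] console y',u,n mm [-29.7  -1.9  21.3] F along n 9.26 [-6.67  1.83  6.46] joints
16.42  0.0912] console y',u,n mm [-29.6  -2.   21.1] F along n 9.71 [-6.35  2.45  7.13] joints
```

The bar is at its bottom (9.3–9.7 N). I'll hold here for 3 s.

```bash
f(){ python3 tgt.py|grep pos|cut -d' ' -f2,7-30|grep -o '.*joints'; }
python3 -m crank '[[0,0,0,0,0,0],[0,0,0,0,0,0],[0,0,0,0,0,0],[0,0,0,0,0,0],[0,0,0,0,0,0],[0,0,0,0,0,0],[0,0,0,0,0,0],[0,0,0,0,0,0],[0,0,0,0,0,0],[0,0,0,0,0,0],[0,0,0,0,0,0],[0,0,0,0,0,0]]'>/dev/null; f
python3 -m crank '[[0,0,0,0,0,0],[0,0,0,0,0,0],[0,0,0,0,0,0],[0,0,0,0,0,0],[0,0,0,0,0,0],[0,0,0,0,0,0],[0,0,0,0,0,0],[0,0,0,0,0,0],[0,0,0,0,0,0],[0,0,0,0,0,0],[0,0,0,0,0,0],[0,0,0,0,0,0]]'>/dev/null; f
python3 -m crank '[[0,0,0,0,0,0],[0,0,0,0,0,0],[0,0,0,0,0,0],[0,0,0,0,0,0],[0,0,0,0,0,0],[0,0,0,0,0,0],[0,0,0,0,0,0],[0,0,0,0,0,0],[0,0,0,0,0,0],[0,0,0,0,0,0],[0,0,0,0,0,0],[0,0,0,0,0,0]]'>/dev/null; f
```

```text
17.42  0.0912] console y',u,n mm [-29.7  -1.9  21.1] F along n 9.50 [-6.14  1.24  7.22] joints
18.42  0.0912] console y',u,n mm [-29.6  -1.9  21.1] F along n 9.82 [-6.13  2.04  7.49] joints
19.42  0.0912] console y',u,n mm [-29.7  -2.   21.1] F along n 9.99 [-6.23  0.96  7.79] joints
```

```bash
python3 -m crank '[[0,0,-0.003,0,0,0],[0,0,-0.01,0,0,0],[0,0,-0.015,0,0,0],[0,0,-0.015,0,0,0],[0,0,-0.015,0,0,0],[0,0,-0.015,0,0,0],[0,0,-0.015,0,0,0],[0,0,-0.015,0,0,0],[0,0,-0.01,0,0,0],[0,0,0,0,0,0],[0,0,0,0,0,0]]'
python3 tgt.py
python3 - <<'E'
from h import *
im,d=viewer.read_camera("scene");cv2.imwrite("pics/crop4.png",cv2.resize(im[150:350,130:380,::-1],None,fx=3,fy=3,interpolation=3))
im2,d2=viewer.read_camera("top");cv2.imwrite("pics/top4.png",im2[:,:,::-1])
for l in("offcut","strip","block","tray","tin"):
    for c in("scene","top"):
        print(c,l,[(round(x["score"],2),np.round(x["position"],3).tolist()) for x in viewer.spot_point(c,l)[:1]])
for c,dd in(("scene",d),("top",d2)):
    z=np.load(c+".npz")
    for l in("square_station","stop_station","bar_station","round_station"):
        m=cv2.erode(np.load(f"{c}_{l}.npy").astype(np.uint8),np.ones((3,3)))>0
        e=(dd-z["d"])[m];
        if e.size: print(c,l,"depth change mm pct",np.round(np.percentile(e,[10,50,90])*1e3,1))
E
```

```text
t: 20.33
tcp_pos: [0.4685, -0.0248, 0.1835]
ee_rot: [-3.136, -0.616, -0.235]
wrist_force: [0.5, -0.3, -0.4]
opening: -0.0002
t 20.33 pos [ 0.4685 -0.0248  0.1835] console y',u,n mm [-29.9  -2.3 134.1] F along n -0.63 [ 0.5  -0.29 -0.38] joints [-0.14 -0.67  2.45 -0.07  0.75  1.7 ] open -0.0002
turn(deg,tool) [-0.11 -0.3  -0.28]
scene offcut []
top offcut [(0.93, [0.506, -0.195, -0.001])]
scene strip [(0.69, [0.451, 0.009, 0.001])]
top strip [(0.95, [0.451, 0.006, 0.005])]
scene block []
top block [(0.75, [0.429, -0.422, -0.02])]
scene tray [(0.94, [0.582, -0.503, -0.014])]
top tray [(0.69, [0.588, -0.501, -0.015])]
scene tin [(0.75, [0.733, 0.102, 0.0])]
top tin [(0.79, [0.736, 0.1, -0.001])]
scene square_station depth change mm pct [-2.9  0.2  2.5]
scene stop_station depth change mm pct [-2.4  0.1  2.9]
scene bar_station depth change mm pct [-205.1   -5.8    1.3]
scene round_station depth change mm pct [-294.8 -274.6 -260.3]
top square_station depth change mm pct [-4.9 -1.8  2.6]
top bar_station depth change mm pct [-3.5 -0.3  2.9]
```

View pics/crop4.png

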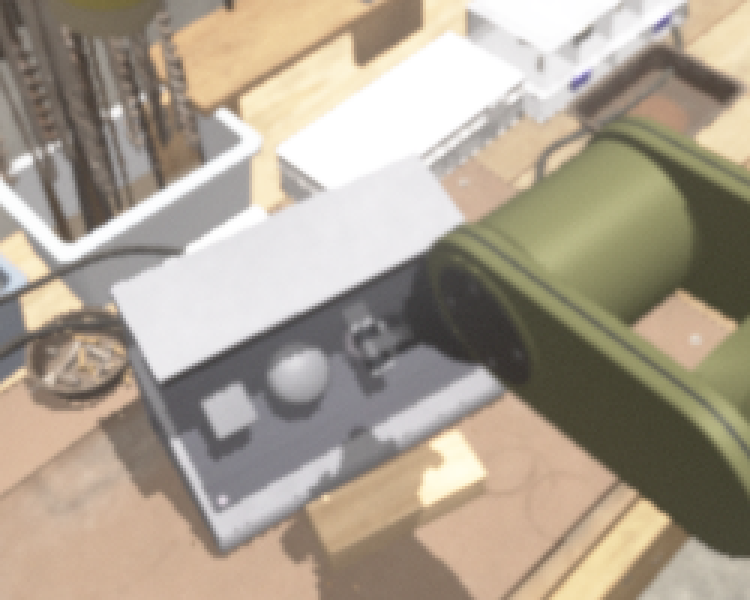

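View pics/top4.png

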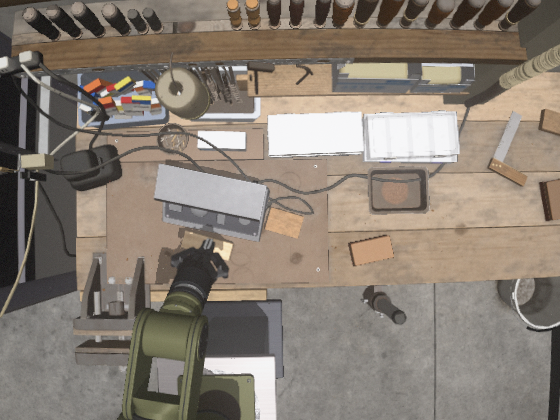

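The arm is free: the wrist force is noise only and the TCP is 134 mm out from the face. The square, stop and bar caps are back at their starting depth where a camera sees them, and the bystanders haven't moved. Handing in.

```bash
python3 -c "
from workcell import r
print(r.hand_in())"
```

```text
the job is handed in; nothing more can be done
None
```

I pressed the three keys in order and handed the job in at about 20.5 s of the 53 s allowed; no verdict is reported. The gripper was shut and came in along -n each time, feeling for the bottom of each key in small steps.

| Key | Cap contact (out from the face) | Bottom found | Highest force read |
|---|---|---|---|
| Square | about 29.7 mm | 22.9 mm | 9.2 N |
| Round | about 29.6 mm | about 22.3 mm | 8.9 N |
| Bar | about 28.5 mm | about 21.2 mm | 10.0 N |

The bar was held on its bottom for about 3 s. The mushroom stop key was never touched; between keys the tool crossed well above it or stayed clear of it.

**Last checks:**
- **Arm:** it stood 134 mm out from the face, and the wrist force was down to noise (under 1 N).
- **Keys:** the square, stop and bar caps were back at their starting depth to within 2 mm in at least one camera. The bar was partly hidden from the scene camera, so its check rests on the top camera.
- **Bystanders:** the strip and tin were within about 5 mm of their first positions. The offcut, block and tray had no measured starting position, so I judged them only by eye in the top picture, where they looked unmoved.

**Not confirmed:** I couldn't measure the round key's return. The arm hid it from the scene camera, and the top camera had no starting region for it. The force did drop to zero as the tool withdrew from it.

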